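# Set the saucepan's hob zone to simmer

## Task

On the two-zone induction hob, set the zone under the lidded saucepan to simmer: with a fingertip against that zone's knurled knob, turn it until its white pointer line clicks in at the orange mark. Each knob serves the zone straight behind it. Do not take the knob between the fingers, leave the other knob at its setting, and leave the pans and the things around where they stand.

Things in the scene. Friction and masses are not known exactly. Their poses are not given: they have to be found in the camera images.
- hob: induction hob, fixed, 600 mm wide (its y), 400 deep (its x), top 85 mm above the counter; origin under its centre, x away from the cook (robot), y to the cook's left. Black glass behind, metal control strip 106 mm deep along the front edge. Zone centres at (65, 150) and (65, -150) mm, dial axes at (-145, 150) and (-145, -150) mm. Each dial has nine flat marks round it, 38 mm from its axis
- dial_left (a joint): heat dial of the left zone, rad; grows as it turns clockwise seen from above. 0 = off (pointer 120 deg left of straight away from the cook), 4.19 = full. It rests only in clicks every 0.5236 (30 deg); simmer is click four, 2.094, pointer straight away from the cook. A spring drives it to the nearest click; leaving one takes about 0.05 N m. Starts one to three clicks below simmer
- dial_right (a joint): heat dial of the right zone, rad; grows as it turns clockwise seen from above. 0 = off (pointer 120 deg left of straight away from the cook), 4.19 = full. It rests only in clicks every 0.5236 (30 deg); simmer is click four, 2.094, pointer straight away from the cook. A spring drives it to the nearest click; leaving one takes about 0.05 N m. Starts one to three clicks above simmer
- dial_left_top (a point): centre of the flat top of the left (+y) dial, on its upright axis, 110 mm above the counter. The dial is a black knurled cylinder 50 mm across, 24 mm high, with a thin 55 mm skirt at its foot and a white pointer line on its top; it stands on the control strip (85 mm above the counter), nothing else within 70 mm of its axis
- dial_right_top (a point): the same for the right (-y) dial
- dial_left_pointer (a point): point on the pointer line of the left dial, 20 mm out from its axis; turns with the dial
- dial_right_pointer (a point): the same on the right dial
- simmer_mark_left (a point): orange simmer mark, 15 x 8 mm, flat on the control strip 41 mm from the axis of the left dial, on its far side (hob's +x)
- simmer_mark_right (a point): the same for the right dial
- saucepan: steel saucepan with its lid on, 162 mm across, 121 mm high with the black lid knob, two loop handles; stands on the left or the right zone, loose, 2.2 kg; origin under its centre
- fryingpan: dark open frying pan, 216 mm across, 50 mm high, black handle 160 mm long pointing away from the cook; stands on the other zone, loose; origin under its centre
- ramekin: white ramekin, 68 mm across, 36 mm high, loose on the control strip between the two dials; origin under its centre
- berry_jar: jar of red berries with a green lid, 86 mm across, 114 mm high, loose on the counter left of the hob; origin under its centre
- squeeze_bottle: squeeze bottle with a white nozzle, 64 mm across, 196 mm high, loose on the counter right of the hob; origin under its centre
There are look-alikes about, which are no part of the job. Of the things like the saucepan, leave any that is pink or yellow; of the rest the smaller one is meant.

How it is judged:
By the outcome, as a careful person would: the job done as asked, in the order asked, and still so for the second after the job is handed in, with the robot touching nothing.
It also fails if it takes over 48 s, if anything falls off the work surface, if the arm or the gripper's body presses on something with over 40 N, if the wrist force passes 120 N, or if a joint passes its speed limit or range.

## Robot

A 6-joint arm with a two-finger parallel gripper is mounted at the origin on the work surface. World frame = base frame: x ahead of the robot, y to its left, z up, the work surface at z = 0. Lengths are in m, angles in rad, forces in N, time in s.
With the tool pointing down it reaches from about 0.35 to 0.725 m from the base axis. Payload 6 kg.
Tool frame: the origin (TCP) lies at the very end of the fingers, on their centre line; the grasp point (between the pads) lies 19 mm behind it; z points along the fingers, y is the direction in which the jaws open and shut (so a half turn about z gives the same grasp; the last joint's range is limited). The gripper opens to 85 mm and grips with 20 to 120 N. Pads are 22 mm wide; open, the fingers measure 114 mm over their backs; the gripper's body (76 mm by 85 mm) begins 54 mm behind the grasp point. The pads swing forward as they close: fully open they stand 13 mm farther back than shut.
Start: joints at [-0.967, 0.04, 0.085, 0, -1.615, -0.334], TCP at [0.16, -0.578, 0.231] pointing down, gripper open.
Joint ranges: [-2.56, 2.56], [-1.29, 2.01], [-1.08, 1.49], [-3.29, 1.98], [-2.81, -0.18], [-2.99, 2.99]. Speed limits (rad/s): [2.57, 2.57, 3.01, 3.14, 3.14, 3.14].

## Interface

Orientations are given as [roll, pitch, yaw] about the fixed x, y, z axes, in that order (R = Rz(yaw) Ry(pitch) Rx(roll)).
In Python, from workcell import monitor, vision, finish_job gives the robot as it stands.
- The arm moves only by the tool apply_moves, never from a script. Its argument "increments" is a list of rows, each an object of numbers: "hand": the opening, from -1 (shut) to 1 (fully open); "dx", "dy", "dz": the shift along the tool's x, y, z in mm; "twist": the turn about the tool's z in degrees. A call has exactly 5 rows; each row shifts and turns the pose as measured when the row begins, along the tool's axes as they then stand; what a row does not reach is not made up. A row lasts 1/8 s, in which the tool goes at most 62.5 mm and 10.7 degrees, less where a joint would pass 70% of its speed; a pose out of reach is approached as far as the arm can. A call is refused whole if a number of a shift passes 62.5 or a number of a turn 10.7, either way. A call with a gripper value outside its range is refused whole. The fingers move at their own pace and stop on an object; "newtons" is the grip in N (left out, the last holds). Time passes only in rows, so rows that do not move let the fingers close, or fill a call up. It gives the time, the measured TCP pose, the force and the opening at its end, in the units of the state.
- monitor.state(): the state, without advancing time (a new reading comes with each control period).
- vision.read_camera(name): name is "scene" or "top"; returns (picture, depth): 400x640x3 uint8, red, green, blue; 400x640 float32, m along the optical axis (not along the pixel's ray), 0 where there is no reading.
- vision.get_calibration(name): a dict with "vertical_fov" (degrees; the focal length in pixels is half the picture's height over the tangent of half this angle, whatever the lens; pixels are square), "cx", "cy" (the principal point, pixels), "origin" and "rotation" of the camera in the world. Camera axes: x right, y down, z forward; pixel columns grow to the right and rows downward; lengths in m; the calibration is good to about 2 mm. A picture is of the moment at which its call begins. get_calibration takes no time and is no camera call.
- finish_job(): hands the job in, once; it reports no verdict.
Trained networks look in the newest picture that a camera, given by its name, has taken for a name from the list of things; names that differ only in an ending like _2 or _b are one class to them, and where a whole thing is asked for, a point or a joint stands for the part that bears it (a point fixed in the world has none). Each returns a list of dicts, best first, with "p" (0 to 1); they miss things now and then, are a little off and sometimes report something else, mostly with a low value. They report only what shows in the picture. A call takes as long as a camera call. They do not tell look-alikes from the thing itself.
- vision.find_in(camera, name): "centre" ([column, row] in pixels, amid what is visible of it).
- vision.outline_of(camera, name): "mask" (400x640 bool, what is visible of it) and "centre" ([column, row] in pixels, amid what is visible of it).
- vision.mark_of(camera, name): "centre" ([column, row] in pixels: a listed point, or the origin of a listed thing).
The state is a dict: "time": time; "qpos": joint angles; "qd": joint speeds; "tau": joint torques, N m; "tool_pos": TCP position; "orientation": TCP orientation; "ft_force": force on the tool from outside, world axes, zero at the start; "ft_torque": the same for the moment, N m; "width": finger opening in m.
Only numpy, scipy, OpenCV 4.12 (cv2) and the standard library are available. Lean on these libraries where they do the work, as an engineer would, in place of code of your own. Each camera call takes 0.05 s, during which the arm holds its last target. There are 200 camera calls.

## Working session

There is one attempt and no reset: what is moved stays moved. The work goes in short steps, Python scripts to look and compute and a tool call to move; the robot and the scene stay as the last step left them, time stands still between calls to the robot, and variables do not carry over. Pictures are saved under pics/ and viewed, about 8 in all and at most 12, crops included, and the job is handed in when it is done.

Besides the shell and the picture viewer there is one more tool, called after ">>>" in YAML: its name, and indented under it one key for each argument. apply_moves: Moves the arm, as the interface text tells. Its arguments: {"type":"object","properties":{"increments":{"type":"array"},"newtons":{"type":"number"}},"required":["increments"]}

```bash
mkdir -p pics
cat > h.py <<'E'
import numpy as np, cv2
from workcell import monitor, vision, finish_job
def cam(n):
    c=vision.get_calibration(n); f=200/np.tan(np.radians(c["vertical_fov"])/2)
    return c,f
def ray(n,px):
    c,f=cam(n); d=np.array([(px[0]-c["cx"])/f,(px[1]-c["cy"])/f,1.]); return np.array(c["origin"]),np.array(c["rotation"])@d
def atz(n,px,z):
    o,d=ray(n,px); return o+d*(z-o[2])/d[2]
def save(n,f):
    p,d=vision.read_camera(n); cv2.imwrite("pics/"+f,cv2.cvtColor(p,cv2.COLOR_RGB2BGR)); return p,d
E
python3 - <<'E'
from h import *
np.set_printoptions(precision=4,suppress=True)
for n in("top","scene"):
    p,d=save(n,n+"1.png"); print(n,vision.get_calibration(n))
    for k,z in(("dial_left_top",.11),("dial_right_top",.11),("dial_left_pointer",.11),("dial_right_pointer",.11),("simmer_mark_left",.085),("simmer_mark_right",.085),("saucepan",.085),("fryingpan",.085),("ramekin",.085),("hob",0)):
        for r in vision.mark_of(n,k)[:3]: print(k,np.round(r["p"],2),np.round(r["centre"],1),atz(n,r["centre"],z))
print(monitor.state())
E
```

```text
top {'vertical_fov': 42.332203253060804, 'cx': 316.8023540039099, 'cy': 198.58465558821806, 'origin': array([ 0.3667, -0.052 ,  1.7214]), 'rotation': array([-3.0575, -0.0168, -1.564 ])}Traceback (most recent call last):
  File "<stdin>", line 6, in <module>
  File "h.py", line 9, in atz
    o,d=ray(n,px); return o+d*(z-o[2])/d[2]
                                       ~^^^
IndexError: invalid index to scalar variable.
```

```bash
sed -i 's/np.array(c\["rotation"\])@d/Rotation.from_euler("xyz",c["rotation"]).as_matrix()@d/; 1a from scipy.spatial.transform import Rotation' h.py
python3 - <<'E'
from h import *
np.set_printoptions(precision=4,suppress=True)
for n in("top","scene"):
    p,d=save(n,n+"1.png"); print(n,vision.get_calibration(n))
    for k,z in(("dial_left_top",.11),("dial_right_top",.11),("dial_left_pointer",.11),("dial_right_pointer",.11),("simmer_mark_left",.085),("simmer_mark_right",.085),("saucepan",.085),("fryingpan",.085),("ramekin",.085),("hob",0)):
        for r in vision.mark_of(n,k)[:3]: print(k,np.round(r["p"],2),np.round(r["centre"],1),atz(n,r["centre"],z))
print(monitor.state())
E
```

```text
top {'vertical_fov': 42.332203253060804, 'cx': 316.8023540039099, 'cy': 198.58465558821806, 'origin': array([ 0.3667, -0.052 ,  1.7214]), 'rotation': array([-3.0575, -0.0168, -1.564 ])}
dial_left_top 0.55 [247.6 207.1] [0.4743 0.1375 0.11  ]
dial_right_top 0.81 [345.  200.1] [ 0.4987 -0.1666  0.11  ]
dial_left_pointer 0.71 [242.4 205.2] [0.4801 0.1538 0.11  ]
dial_right_pointer 0.71 [344.4 193.6] [ 0.5191 -0.1647  0.11  ]
simmer_mark_left 0.79 [247.3 190.6] [0.5285 0.1423 0.085 ]
simmer_mark_right 0.68 [342.6 188.8] [ 0.5368 -0.1607  0.085 ]
saucepan 0.97 [441.8 147.7] [ 0.6726 -0.48    0.085 ]
saucepan 0.91 [468.1 265.3] [ 0.2972 -0.5584  0.085 ]
saucepan 0.74 [339.6 132.3] [ 0.7194 -0.1505  0.085 ]
fryingpan 0.92 [249.5 142.7] [0.6826 0.1381 0.085 ]
ramekin 0.65 [292.8 204.9] [ 0.4841 -0.0026  0.085 ]
hob 0.96 [296.5 162. ] [ 0.6349 -0.0109  0.    ]
scene {'vertical_fov': 46.8445216765503, 'cx': 321.0342112203708, 'cy': 193.9261133491633, 'origin': array([ 1.5404, -0.5811,  1.4021]), 'rotation': array([-2.4168,  0.0104,  1.0978])}
dial_left_top 0.42 [363.8 167. ] [0.4677 0.1419 0.1
[... 379 characters left out ...]
[180.4 223.1] [ 0.3852 -0.5778  0.085 ]
saucepan 0.85 [234.5 292.8] [ 0.7444 -0.5013  0.085 ]
fryingpan 0.77 [395.6 206.1] [0.6781 0.156  0.085 ]
ramekin 0.64 [333.7 186. ] [0.4821 0.0001 0.085 ]
hob 0.86 [351.9 231.1] [ 0.6498 -0.0106  0.    ]
{'time': 1.2, 'qpos': array([-0.9673,  0.0402,  0.0848, -0.    , -1.6155, -0.3337]), 'qd': array([-0.0003, -0.0004,  0.0011,  0.0009,  0.001 , -0.0011]), 'tau': array([ -0.0004, -36.792 ,  34.744 ,   6.9332,  -0.0009,  -0.    ]), 'tool_pos': array([ 0.1599, -0.5783,  0.2313]), 'orientation': array([ 3.1415, -0.    , -2.8718]), 'ft_force': array([ 0.8013,  0.2374, -0.4985]), 'ft_torque': array([-0.0195,  0.0089,  0.0546]), 'width': 0.08527535958003872}
```

View pics/top1.png

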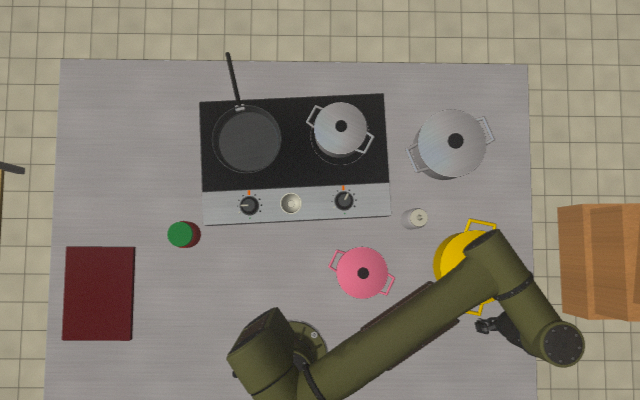

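View pics/scene1.png

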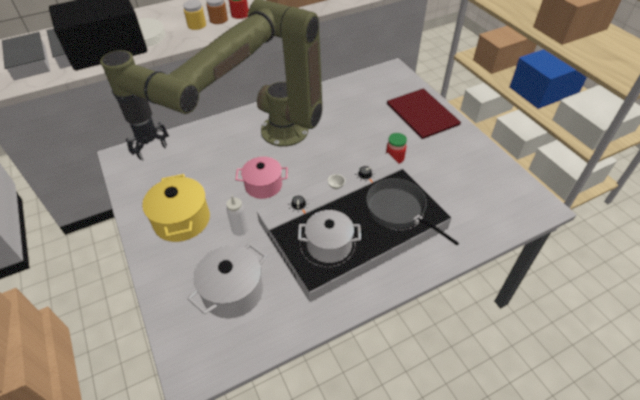

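Saucepan (the small steel one) is on the right zone, so the right dial (top image ~(345,200)) is the target. Zoom in.

Run:
```python
from h import *
np.set_printoptions(precision=4,suppress=True)
p=cv2.imread("pics/top1.png"); s=cv2.imread("pics/scene1.png")
a=cv2.resize(p[170:230,315:375],None,fx=10,fy=10,interpolation=cv2.INTER_CUBIC)[:, :]
b=cv2.resize(p[85:235,190:400],None,fx=3.8,fy=3.8,interpolation=cv2.INTER_CUBIC)
cv2.imwrite("pics/c1.png",a)
cv2.imwrite("pics/c2.png",b)
for px in((200,102),(384,94),(390,215),(205,225)): print(atz("top",px,.085))
```

```text
[0.8137 0.2994 0.085 ]
[ 0.8469 -0.2942  0.085 ]
[ 0.4544 -0.3117  0.085 ]
[0.4183 0.2735 0.085 ]
```

View pics/c1.png

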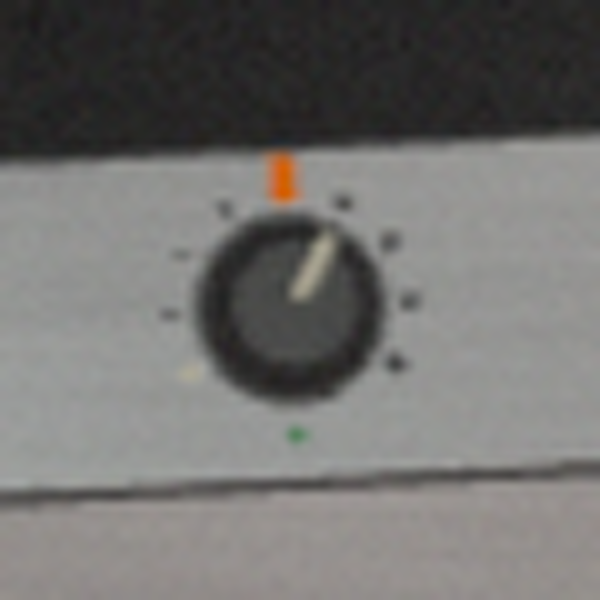

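View pics/c2.png

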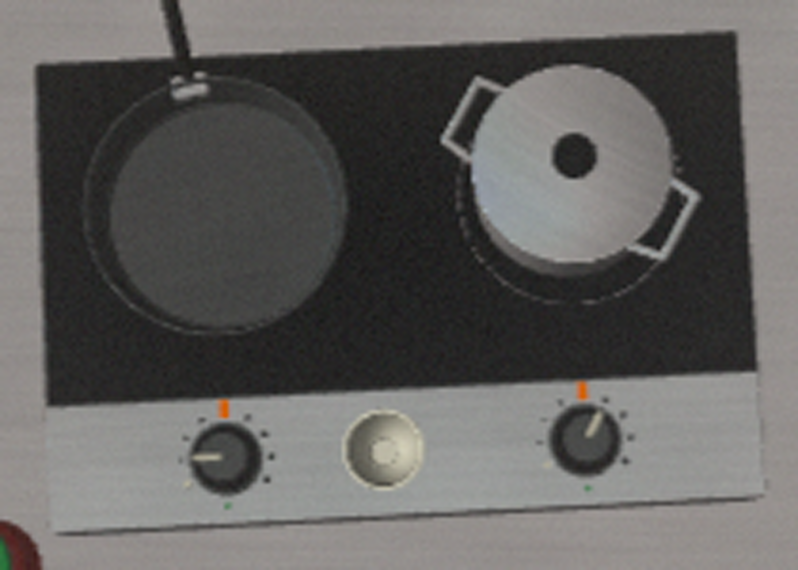

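Right dial is one click above simmer (pointer ~30° clockwise of the orange mark); left is at a lower click. Plan: shut the fingers, and roll the knob's near side with the flat fingertip side, moving rightwards (counter‑clockwise from above). First go up and over.

>>> apply_moves:
  increments:
    - {"hand": -1,"dz": -60,"twist": 4}
    - {"hand": -1,"dz": -60,"twist": 4}
    - {"hand": -1,"dz": -50,"twist": 4}
    - {"hand": -1,"dx": -33,"dy": 44}
    - {"hand": -1,"dx": -33,"dy": 44}
  newtons: 20

```text
validation failed for argument at $.in...
```

Run:
```python
from h import *
d=vision.read_camera("top")[1]
for px in((441,148),(362,272),(468,265),(414,217),(344,200),(344,175),(345,205),(340,203),(330,200),(291,203),(341,127)):
    c,f=cam("top"); o,r=ray("top",px); print(px,np.round(o+r*d[px[1],px[0]],3))
```

```text
(441, 148) [ 0.662 -0.465  0.135]
(362, 272) [ 0.277 -0.218  0.131]
(468, 265) [ 0.32  -0.397  0.606]
(414, 217) [ 0.445 -0.373  0.161]
(344, 200) [ 0.499 -0.164  0.109]
(344, 175) [ 0.58  -0.165  0.09 ]
(345, 205) [ 0.484 -0.167  0.103]
(340, 203) [ 0.489 -0.151  0.112]
(330, 200) [ 0.501 -0.121  0.082]
(291, 203) [0.489 0.003 0.095]
(341, 127) [ 0.709 -0.147  0.206]
```

>>> apply_moves:
  increments:
    - {"hand": -1,"dx": 0,"dy": 0,"dz": -60,"twist": 4}
    - {"hand": -1,"dx": 0,"dy": 0,"dz": -60,"twist": 4}
    - {"hand": -1,"dx": 0,"dy": 0,"dz": -50,"twist": 4}
    - {"hand": -1,"dx": -33,"dy": 44,"dz": 0,"twist": 0}
    - {"hand": -1,"dx": -33,"dy": 44,"dz": 0,"twist": 0}
  newtons: 20

```text
time: 1.88
tool_pos: [0.2216, -0.4874, 0.4022]
orientation: [3.134, -0.003, -3.094]
ft_force: [1.7, -0.3, 0.6]
width: -0.0001
```

>>> apply_moves:
  increments:
    - {"hand": -1,"dx": -34,"dy": 45,"dz": 0,"twist": 0}
    - {"hand": -1,"dx": -34,"dy": 45,"dz": 0,"twist": 0}
    - {"hand": -1,"dx": -34,"dy": 45,"dz": 0,"twist": 0}
    - {"hand": -1,"dx": -34,"dy": 45,"dz": 0,"twist": 0}
    - {"hand": -1,"dx": -34,"dy": 45,"dz": 0,"twist": 0}

```text
time: 2.5
tool_pos: [0.384, -0.2471, 0.4042]
orientation: [3.136, -0.0, -3.096]
ft_force: [0.8, -1.2, -0.5]
width: 0.0002
```

>>> apply_moves:
  increments:
    - {"hand": -1,"dx": -27,"dy": 42,"dz": 0,"twist": 0}
    - {"hand": -1,"dx": -27,"dy": 42,"dz": 0,"twist": -0.6}
    - {"hand": -1,"dx": 0,"dy": 0,"dz": 60,"twist": 0}
    - {"hand": -1,"dx": 0,"dy": 0,"dz": 60,"twist": 0}
    - {"hand": -1,"dx": 0,"dy": 0,"dz": 60,"twist": 0}

```text
time: 3.12
tool_pos: [0.4395, -0.1527, 0.2252]
orientation: [3.136, 0.011, -3.078]
ft_force: [1.4, -0.2, -0.3]
width: 0.0002
```

>>> apply_moves:
  increments:
    - {"hand": -1,"dx": 3,"dy": -5,"dz": 40,"twist": 0}
    - {"hand": -1,"dx": 3,"dy": -4,"dz": 40,"twist": 0}
    - {"hand": -1,"dx": 0,"dy": 0,"dz": 20,"twist": 0}
    - {"hand": -1,"dx": 0,"dy": 0,"dz": 0,"twist": 0}
    - {"hand": -1,"dx": 0,"dy": 0,"dz": 0,"twist": 0}

```text
time: 3.75
tool_pos: [0.4322, -0.1612, 0.118]
orientation: [3.135, 0.005, -3.077]
ft_force: [0.6, -0.3, 0.7]
width: -0.0002
```

Run:
```python
from h import *
s=monitor.state(); print(s["tool_pos"],s["orientation"],s["ft_force"])
p=save("top","t2.png")[0]; q=save("scene","s2.png")[0]
a=cv2.resize(p[160:240,300:380],(400,400),interpolation=cv2.INTER_CUBIC)
b=cv2.resize(q[160:240,250:330],(400,400),interpolation=cv2.INTER_CUBIC)
cv2.imwrite("pics/c3.png",np.hstack([a,b])[:,:,::-1])
```

```text
[ 0.43219314 -0.16122362  0.11796086] [ 3.1354047   0.00533704 -3.07687238] [ 0.55904186 -0.25057884  0.72288022]
```

View pics/c3.png

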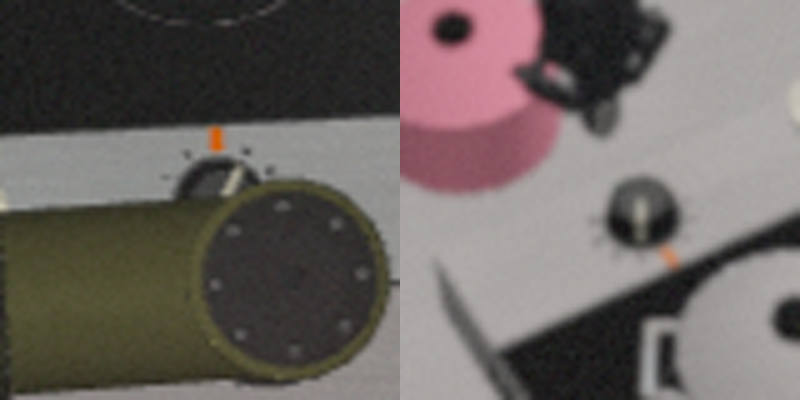

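Scene crop: closed fingertip end at about px (290.5,186), knob top centre about (298.6,200), nothing in between; pointer still right of the orange mark.

Run:
```python
from h import *
print(atz("scene",(290.5,186),.118),atz("scene",(298.5,199),.11),atz("scene",(304.5,211.5),.085))
print(atz("top",(342.5,187.5),.085))
```

```text
[ 0.43293279 -0.15891673  0.118     ] [ 0.49928773 -0.15722739  0.11      ] [ 0.54461855 -0.15543827  0.085     ]
[ 0.5409902  -0.16034632  0.085     ]
```

>>> apply_moves:
  increments:
    - {"hand": -1,"dx": 0,"dy": 2,"dz": 21,"twist": 0}
    - {"hand": -1,"dx": 0,"dy": 0,"dz": 0,"twist": 0}
    - {"hand": -1,"dx": -12,"dy": 0,"dz": 0,"twist": 0}
    - {"hand": -1,"dx": -10,"dy": 0,"dz": 0,"twist": 0}
    - {"hand": -1,"dx": 0,"dy": 0,"dz": 0,"twist": 0}

```text
time: 4.47
tool_pos: [0.4589, -0.1577, 0.1026]
orientation: [3.137, 0.014, -3.076]
ft_force: [0.1, -0.1, -1.0]
width: 0.0003
```

>>> apply_moves:
  increments:
    - {"hand": -1,"dx": 0,"dy": 0,"dz": 6,"twist": 0}
    - {"hand": -1,"dx": -1,"dy": 0,"dz": 0,"twist": 0}
    - {"hand": -1,"dx": -2,"dy": 0,"dz": 0,"twist": 0}
    - {"hand": -1,"dx": 0,"dy": 0,"dz": 0,"twist": 0}
    - {"hand": -1,"dx": 0,"dy": 0,"dz": 0,"twist": 0}

```text
time: 5.1
tool_pos: [0.462, -0.1576, 0.0962]
orientation: [3.137, 0.013, -3.076]
ft_force: [-0.7, -0.0, 0.1]
width: -0.0002
```

>>> apply_moves:
  increments:
    - {"hand": -1,"dx": -1.5,"dy": 0,"dz": 0,"twist": 0}
    - {"hand": -1,"dx": -1.5,"dy": 0,"dz": 0,"twist": 0}
    - {"hand": -1,"dx": 0,"dy": 0,"dz": 0,"twist": 0}
    - {"hand": -1,"dx": 0,"dy": 0,"dz": 0,"twist": 0}
    - {"hand": -1,"dx": 0,"dy": 0,"dz": 0,"twist": 0}

```text
time: 5.72
tool_pos: [0.4644, -0.1575, 0.0964]
orientation: [3.137, 0.012, -3.077]
ft_force: [-1.2, 0.8, 1.2]
width: -0.0001
```

>>> apply_moves:
  increments:
    - {"hand": -1,"dx": -1,"dy": 0,"dz": 0,"twist": 0}
    - {"hand": -1,"dx": -1,"dy": 0,"dz": 0,"twist": 0}
    - {"hand": -1,"dx": -1,"dy": 0,"dz": 0,"twist": 0}
    - {"hand": -1,"dx": -1,"dy": 0,"dz": 0,"twist": 0}
    - {"hand": -1,"dx": -1,"dy": 0,"dz": 0,"twist": 0}

```text
time: 6.35
tool_pos: [0.4645, -0.1578, 0.0965]
orientation: [3.137, -0.001, -3.077]
ft_force: [-7.4, 1.9, 3.7]
width: -0.0001
```

Contact at 7 N. Now drag to the right while pressing.

>>> apply_moves:
  increments:
    - {"hand": -1,"dx": -1.3,"dy": -3,"dz": 0,"twist": 0}
    - {"hand": -1,"dx": -1.3,"dy": -3,"dz": 0,"twist": 0}
    - {"hand": -1,"dx": -1.3,"dy": -3,"dz": 0,"twist": 0}
    - {"hand": -1,"dx": -1.3,"dy": -3,"dz": 0,"twist": 0}
    - {"hand": -1,"dx": -1,"dy": 0,"dz": 0,"twist": 0}

```text
time: 6.98
tool_pos: [0.4655, -0.1714, 0.0965]
orientation: [3.138, -0.016, -3.078]
ft_force: [-5.7, 1.0, 4.9]
width: 0.0003
```

```bash
cat > look.py <<'E'
from h import *
import sys
q=save("scene",sys.argv[1]+"_s.png")[0]
cv2.imwrite(f"pics/{sys.argv[1]}.png",cv2.resize(q[180:230,265:340],(750,500),interpolation=cv2.INTER_CUBIC)[:,:,::-1])
s=monitor.state(); print(s["tool_pos"],s["ft_force"])
E
python3 look.py d1
```

```text
[ 0.46548036 -0.17135149  0.09650229] [-6.55508668  0.71244715  3.30500664]
```

View pics/d1.png

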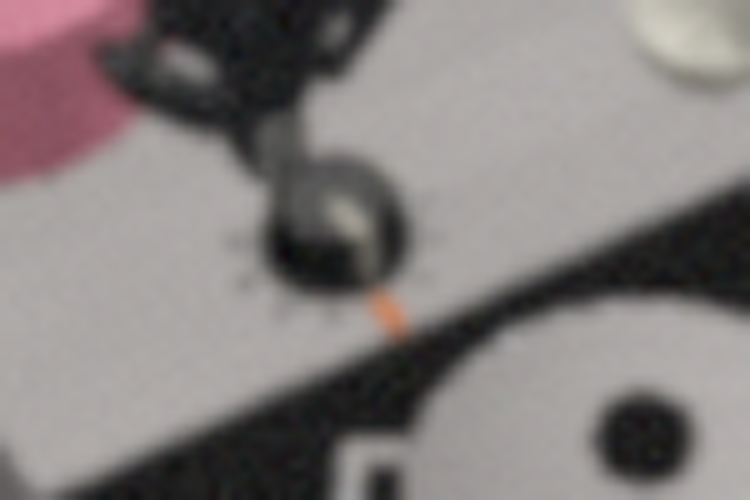

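The pointer now appears at the orange mark (crop (350,230)→(390,320)). Back straight off and rise.

>>> apply_moves:
  increments:
    - {"hand": -1,"dx": 8,"dy": 0,"dz": 0,"twist": 0}
    - {"hand": -1,"dx": 20,"dy": 0,"dz": 0,"twist": 0}
    - {"hand": -1,"dx": 0,"dy": 0,"dz": -50,"twist": 0}
    - {"hand": -1,"dx": 0,"dy": 0,"dz": -55,"twist": 0}
    - {"hand": -1,"dx": 0,"dy": 0,"dz": -60,"twist": 0}

```text
time: 7.65
tool_pos: [0.4365, -0.173, 0.2594]
orientation: [3.136, -0.023, -3.078]
ft_force: [1.8, -0.1, 0.2]
width: 0.0
```

>>> apply_moves:
  increments:
    - {"hand": -1,"dx": 0,"dy": 0,"dz": -60,"twist": 0}
    - {"hand": -1,"dx": 50,"dy": 0,"dz": -20,"twist": 0}
    - {"hand": -1,"dx": 30,"dy": 0,"dz": 0,"twist": 0}
    - {"hand": -1,"dx": 0,"dy": 0,"dz": 0,"twist": 0}
    - {"hand": -1,"dx": 0,"dy": 0,"dz": 0,"twist": 0}

```text
time: 8.28
tool_pos: [0.3581, -0.1787, 0.3487]
orientation: [3.138, -0.01, -3.078]
ft_force: [-0.2, -0.1, 0.2]
width: 0.0
```

Run:
```python
from h import *
p=save("top","t3.png")[0]; q=save("scene","s3.png")[0]
t=lambda i,r,c,h,w:cv2.resize(i[r:r+h,c:c+w],(400,400*h//w),interpolation=cv2.INTER_CUBIC)
a=t(p,175,320,50,50); b=t(q,180,273,50,50)
cv2.imwrite("pics/c4.png",np.hstack([a,b])[:,:,::-1])
cv2.imwrite("pics/c5.png",np.hstack([t(p,90,190,150,200),t(cv2.imread("pics/top1.png")[:,:,::-1],90,190,150,200)])[:,:,::-1])
s=monitor.state(); print(s["time"],s["tool_pos"],s["ft_force"])
```

```text
8.375 [ 0.35822779 -0.17873526  0.34853023] [ 0.79209382 -0.14734538 -0.16723038]
```

View pics/c4.png

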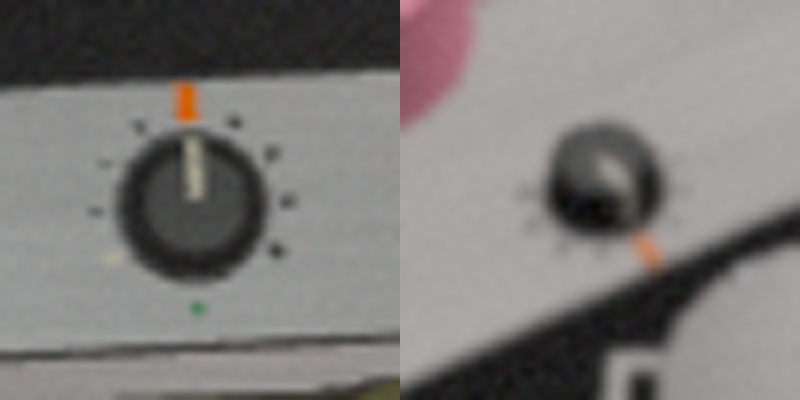

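View pics/c5.png

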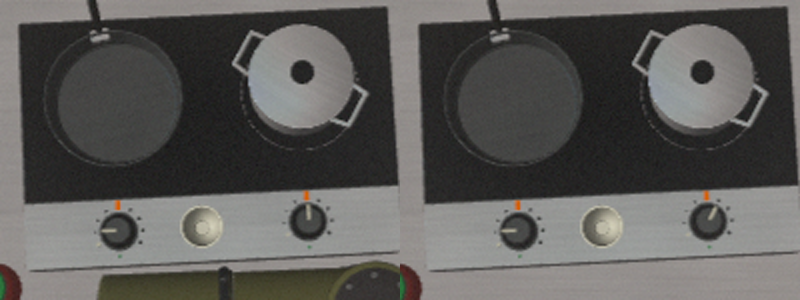

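Pointer is in line with the orange mark in both views. The left dial, pans and ramekin look unchanged, and the arm is clear.

```bash
python3 -c "
from workcell import finish_job
print(finish_job())"
```

```text
the job is handed in; nothing more can be done
None
```

The right zone, under the small steel saucepan, is set to simmer, and the job is handed in at about 8.4 s.

- **Move:** I pressed the shut fingertips against the near side of the right knob at about 7 N. Dragging them to the right turned the knob one click anticlockwise. I then backed off and raised the arm clear.
- **Last checks:** Both cameras show the right pointer in line with the orange mark. The left dial, both pans and the ramekin look the same in the top camera before and after. The final wrist force was below 1 N, about the noise level, so the arm was touching nothing.
- **Failed or disagreed:** One move call was refused because its rows lacked some fields, and nothing moved. Before contact, the two cameras put the knob centre 6–7 mm apart, so I settled its position by touch.

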